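Gauge a tenon in the bench caliper and kit the rail

ROBOT

A 7-joint arm with a two-finger parallel gripper is mounted at the origin on a cart in front of the work surface, level with it; the furniture and walls round the work are solid. World frame = base frame: x ahead of the robot, y to its left, z up, the work surface at z = 0. Lengths are in mm, angles in rad, forces in N, time in s.
With the tool pointing down it reaches from about 350 to 900 mm from the base axis. Payload 19.9 kg.
Tool frame: the origin (TCP) lies on the centre line of the jaws, within the pads' length; the fingertips stand 14 mm ahead of it and the grasp point (between the pads) lies 5 mm behind it; z points along the fingers, y is the line along which they close (so a half turn about z gives the same grasp; the last joint's range is limited). The gripper opens to 94 mm and grips with 3 to 60 N. Pads are 16 mm wide; open, the fingers measure 119 mm over their backs; the gripper's body (75 mm by 177 mm) begins 78 mm behind the grasp point.
Start: joints at [1.26, 0.417, -0.01, 1.614, 0.005, 1.111, -0.053], TCP at [166.582, -602.371, 219.425] pointing down, gripper open.
Joint ranges: [-2.81, 2.81], [-0.39, 2.02], [-1.27, 1.25], [0.06, 2.57], [-1.19, 4.33], [0.19, 2], [-2.82, 2.82]. Speed limits (rad/s): [1.89, 1.89, 2.39, 2.39, 3.01, 3.01, 3.01].

INTERFACE

Orientations are given as a unit quaternion [x, y, z, w].
In Python, from station import ctrl gives the robot as it stands.
- The arm moves only by the tool carry_out, never from a script. Its argument "deltas" is a list of rows, each an object with "rotation": the turn, a rotation vector about the tool's x, y, z in rad, a list of three; "delta_pos": the shift along the tool's x, y, z in mm, a list of three; "jaw": the gripper's target within -1 to 1 (fully open at 1, half-way at 0, shut at -1). A call has 1 to 12 rows; each row shifts and turns the commanded pose from where the row before left it, along the tool's axes as they then stand; what a row does not reach is not made up. A row lasts 1/12 s, in which the tool goes at most 41.7 mm and 7.16 degrees, less where a joint would pass 70% of its speed; a pose out of reach is approached as far as the arm can. A call is refused whole if a number of a shift passes 41.7 or a number of a turn 0.125, either way. A call with a gripper value outside its range is refused whole. The fingers move at their own pace and stop on an object; the grip force is fixed at half the most. Time passes only in rows, so rows that do not move let the fingers close. It gives the time, the measured TCP pose, the force, the opening and the grip force at its end, in the units of the state.
- ctrl.state(): the state, without advancing time (a new reading comes with each control period).
- ctrl.camera(name): name is "scene" or "top"; returns a dict with "pixels" (400x640x3 uint8, blue, green, red), "range_z" (400x640 float32, mm along the optical axis (not along the pixel's ray), 0 where there is no reading), "camera_matrix" (3x3 intrinsics, pixels), "extrinsics" (4x4, takes a point from world to camera coordinates). Camera axes: x right, y down, z forward; pixel columns grow to the right and rows downward; lengths in mm; the calibration is good to about 2 mm. A picture is of the moment at which its call begins.
- ctrl.job_done(): hands the job in; it is judged then, once.
Trained networks look in a picture, given as the dict that the camera call returned (one of the last four; its "shot" number tells which), for a name from the list of things; names that differ only in an ending like _2 or _b are one class to them, and where a whole thing is asked for, a point or a joint stands for the part that bears it (a point fixed in the world has none). Each returns a list of dicts, best first, with "confidence" (0 to 1); they miss things now and then, are a little off and sometimes report something else, mostly with a low value. They report only what shows in the picture. A call takes as long as a camera call.
- ctrl.boxes_of(picture, thing): "box" ([left, top, right, bottom] as shares, 0 to 1, of the picture: columns of its width, rows of its height, round what is visible of it).
- ctrl.outline_of(picture, thing): "region" (400x640 bool, what is visible of it) and "box" ([left, top, right, bottom] as shares, 0 to 1, of the picture: columns of its width, rows of its height, round what is visible of it).
- ctrl.mark_of(picture, thing): "point" ([column, row] as shares, 0 to 1, of the picture: columns of its width, rows of its height: a listed point, or the origin of a listed thing).
The state is a dict: "time": time; "q": joint angles; "joint_vel": joint speeds; "tau": joint torques, N m; "tool_pos": TCP position; "tool_rot": TCP orientation; "force": force on the tool from outside, world axes, zero at the start; "ft_torque": the same for the moment, N m; "finger_gap": opening from 0.0 (shut) to 1.0 (fully open); "finger_force": force on a finger pad.
Only numpy, scipy, OpenCV 4.12 (cv2) and the standard library are available. Lean on these libraries where they do the work, as an engineer would, in place of code of your own. Each camera call takes 0.05 s, during which the arm holds its last target. There are 200 camera calls.

TASK

Check the tenon of the short wooden rail: lay the rail on the caliper's board with its tenon between the open jaws, and slide the moving jaw shut until both jaws bear squarely on the tenon with a light but definite pressure. Then slide the jaw well back off the tenon before lifting the rail out, and lay the rail squarely on its empty drawn outline on the layout board. Do not shift the mortised post and the dowel that already lie there.

Things in the scene. Friction and masses are not known exactly. Their poses are not given: they have to be found in the camera images.
- rail: Pale wooden rail with a tenon, loose, 140 mm long in all, 38 mm high, about 0.14 kg. Origin: middle of its length and width, on its underside; x points to the tenon, z up. Body 45 mm wide, from x = -70 to +25 mm; tenon 20 mm thick (y), 38 mm high, from x = +25 to +70 mm. Grip the body across its 45 mm, best at x = -15 to -25 mm.
- tenon_tip (a point): Middle of the tenon's end, on the rail's underside (70 mm along the rail's x axis from its origin).
- caliper: Steel slide caliper lying flat on a fixed plywood board 250 x 280 x 9 mm. Origin: centre of the board's underside; x points from the jaw tips to the beam, y along the beam, z up. Beam at x = 70 to 100 mm, its holding blocks 43 mm high; jaws reach to x = 0, z = 22 to 34 mm. The rail's body goes before them on the board, x axes alike, shoulders 5 to 20 mm before the jaw tips.
- fixed_face (a point): Middle of the fixed jaw's flat measuring face (which looks to the caliper's -y), at x = 35, y = 75, z = 28 mm in the caliper's frame. The fixed jaw is part of the caliper, at the +y end of its beam.
- moving_jaw: The caliper's moving jaw with its slide, 70 mm long along the beam. Origin: on the beam's centre line, in the plane of its measuring face, which looks to the caliper's +y; jaw and slide lie on the -y side of this plane. Axes as the caliper's.
- slide_jaw (a joint): The caliper's slide: the gap between the two measuring faces in m, 0 shut to 0.09 fully open; it grows as the moving jaw goes to the caliper's -y. It drags with about 4 N of friction and stays where it is left. A rail that lies askew or far from the fixed jaw is swung square by the closing jaws at up to 11 N on the knob; with both jaws flat on the tenon it reads 0.020.
- knob_top (a point): Centre of the top of the dark knurled knob (22 mm diameter, 23 mm high, fixed, does not turn) that stands on the slide, top at z = 64 mm in the caliper's frame; 40 mm to the -y side of the moving jaw's face. Pinch it from above, or push it, to move the slide.
- layout_board: Plywood layout board 250 x 280 x 9 mm, fixed to the worktop, with three dark drawn outlines: at +y the empty outline of the rail (140 mm long, with the narrower tenon toward the board's +x), beside it those of the post and the dowel, which lie on them. Origin: centre of its underside, z up.
- outline_center (a point): Where the rail's origin belongs: centre of the rail's outline, on the board's upper face (z = 9 mm in the board's frame), 70 mm to the +y side of the board's centre.
- outline_tip (a point): End of the outline's tenon, where tenon_tip belongs; 70 mm from outline_center along the board's +x.
- post: Pale wooden post 130 x 60 x 45 mm with a rectangular mortise, loose on the layout board in its outline, centre 113 mm to the -y side of the rail's outline. Origin: centre of its underside.
- dowel: Thin wooden dowel 18 mm thick and 190 mm long, loose on the layout board in its outline, beyond the post. Origin: centre of its underside.

How it is judged (in metres and radians):
On the way, in this order (a step that is already met when the one before it is completed fails the run):
1. both jaws bear on the tenon (gap 18.5 to 22 mm) with more than 2 N each for 0.3 s (value of joint slide_jaw between 0.0185 and 0.022 m and contact force between each of moving_jaw, fixed_jaw and rail above 2 N), for 0.3 s.
2. the jaw is slid back to a gap of more than 27 mm while the rail still lies on the caliper's board (value of joint slide_jaw above 0.027 m and z of rail in the frame of caliper below 0.014 m and horizontal distance between tenon_tip and fixed_face below 0.08 m), for 0.1 s.
At the end, for the whole second after the job is handed in: The rail lies flat and at rest on the layout board in its outline, tenon to tenon: its centre within 12 mm and its tenon's end within 14 mm of their marks; the caliper's gap is more than 27 mm (horizontal distance between rail and outline_center below 0.012 m and horizontal distance between tenon_tip and outline_tip below 0.014 m and z of rail in the frame of layout_board below 0.013 m and angle between rail's own z axis and vertical below 0.1 rad and linear speed of rail below 0.02 m/s and value of joint slide_jaw above 0.027 m); the robot touches nothing.
It fails at once if a jaw presses on the rail with more than 45 N (contact force between any of moving_jaw, fixed_jaw and rail above 45 N).
It fails at once if the post or the dowel is shifted by more than 20 mm (distance of any of post, dowel from where it was at the start of the episode above 0.02 m).
It also fails if it takes over 72 s, if anything falls off the work surface, if the arm or the gripper's body presses on something with over 40 N, if the wrist force passes 120 N, or if a joint passes its speed limit or range.

## Working session

There is one attempt and no reset: what is moved stays moved. The work goes in short steps, Python scripts to look and compute and a tool call to move; the robot and the scene stay as the last step left them, time stands still between calls to the robot, and variables do not carry over. Pictures are saved under pics/ and viewed, at most 10 in all, crops included, and the job is handed in when it is done.

Besides the shell and the picture viewer there is one more tool, called by a JSON object that holds its "method" and its "body", one argument or row to a line. carry_out: Moves the arm, as the interface text tells. Its arguments: {"type":"object","properties":{"deltas":{"type":"array","items":{"type":"object","properties":{"rotation":{"type":"array","items":{"type":"number"}},"delta_pos":{"type":"array","items":{"type":"number"}},"jaw":{"type":"number"}}}}},"required":["deltas"]}

```bash
mkdir -p pics; cat > h.py <<'E'
import numpy as np, cv2
from station import ctrl
def world(p,u,v,z=None):
    K=p["camera_matrix"];E=p["extrinsics"];R=E[:3,:3];t=E[:3,3]
    ray=R.T@np.linalg.solve(K,[u,v,1.]); c=-R.T@t
    if z is None:
        d=p["range_z"][int(round(v)),int(round(u))]; return c+ray*d
    return c+ray*(z-c[2])/ray[2]
def mark(p,n,z=None):
    o=[]
    for m in ctrl.mark_of(p,n)[:2]:
        u,v=m["point"][0]*640,m["point"][1]*400
        o.append((round(m["confidence"],2),np.round([u,v]),np.round(world(p,min(u,639),min(v,399),z),1)))
    return o
E
python3 - <<'E'
from h import *
s=ctrl.state();print(s["tool_pos"],s["tool_rot"],s["force"])
T=ctrl.camera("top");S=ctrl.camera("scene")
cv2.imwrite("pics/top.png",T["pixels"]);cv2.imwrite("pics/scene.png",S["pixels"])
np.set_printoptions(suppress=True)
for n,z in [("rail",None),("tenon_tip",None),("caliper",9),("fixed_face",28),("moving_jaw",None),("knob_top",64),("layout_board",9),("outline_center",9),("outline_tip",9),("post",9),("dowel",9)]:
    for nm,p in(("top",T),("scene",S)):
        print(n,nm,mark(p,n,z))
E
```

```text
[ 166.50175341 -602.03599311  218.82841016] [ 9.90913499e-01  1.34499282e-01 -1.22645007e-04 -6.04329927e-04] [-0.72266642  0.06378026 -0.43814804]
rail top [(0.78, array([315., 212.]), array([509.1,   0.4,  35.4]))]
rail scene [(0.71, array([327., 228.]), array([494.8,  26.5,  38.6]))]
tenon_tip top [(0.71, array([325., 193.]), array([564.1, -28.1,  33.2]))]
tenon_tip scene [(0.73, array([313., 214.]), array([566. , -10.2,  10.6]))]
caliper top [(0.85, array([424., 228.]), array([ 474.2, -302.4,    9. ]))]
caliper scene [(0.8, array([391., 170.]), array([ 477.9, -276.8,    9. ]))]
fixed_face top [(0.75, array([396., 212.]), array([ 514.9, -220.4,   28. ]))]
fixed_face scene [(0.62, array([368., 170.]), array([ 524.4, -221.2,   28. ]))]
moving_jaw top [(0.67, array([423., 227.]), array([ 475.3, -298.4,    8.9])), (0.66, array([424., 193.]), array([ 567.6, -299.6,   33.2]))]
moving_jaw scene [(0.92, array([370., 151.]), array([ 559. , -289.2,   33.9]))]
knob_top top [(0.97, array([441., 190.]), array([ 570.8, -339.3,   64. ])), (0.21, array([419., 229.]), array([ 462.9, -277.1,   64. 
[... 493 characters left out ...]
471.7, 330. ,   9. ])), (0.69, array([292., 294.]), array([459.7, 215.6,   9. ]))]
outline_tip top [(0.9, array([200., 204.]), array([532.3, 317.8,   9. ]))]
outline_tip scene [(0.79, array([235., 307.]), array([546.8, 316.7,   9. ])), (0.38, array([368., 172.]), array([ 529.7, -231. ,    9. ]))]
post top [(0.72, array([199., 226.]), array([473. , 316.2,   9. ])), (0.65, array([237., 230.]), array([461.5, 211.8,   9. ]))]
post scene [(0.98, array([293., 295.]), array([458. , 215.5,   9. ]))]
dowel top [(0.91, array([262., 234.]), array([451.8, 144.2,   9. ]))]
dowel scene [(0.93, array([313., 275.]), array([452.1, 145.7,   9. ])), (0.63, array([393., 170.]), array([ 473.5, -279.2,    9. ]))]
```

View pics/top.png

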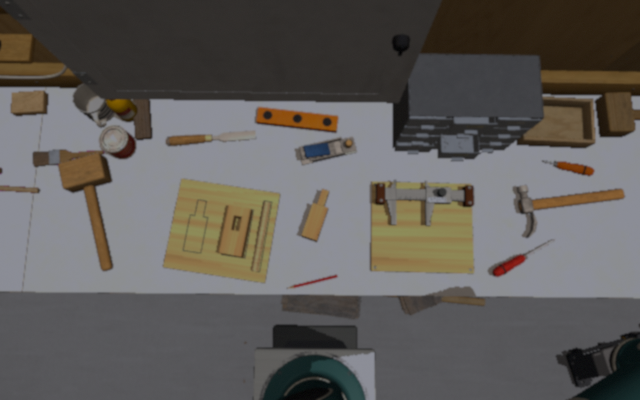

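View pics/scene.png

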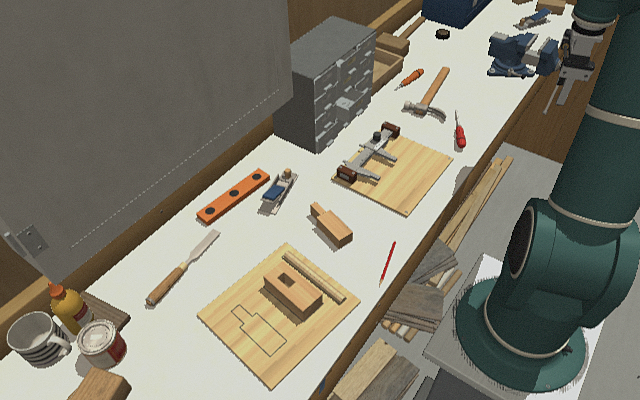

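The top view shows the layout board (centre ~223,230) with an empty outline at (196,225), the rail at (315,215) with its tenon toward (324,192), and the caliper board at (422,227) with its knob at (441,190). The scene view agrees. Next I fit the poses with masks and depth.

```bash
cat >> h.py <<'E'
def cloud(p,mask):
    v,u=np.nonzero(mask&(p["range_z"]>0)); d=p["range_z"][v,u]
    c=np.linalg.solve(p["camera_matrix"],np.stack([u,v,np.ones_like(u)]).astype(float))*d
    E=p["extrinsics"];return (E[:3,:3].T@(c-E[:3,3:4])).T
def rect(P,lo,hi):
    Q=P[(P[:,2]>lo)&(P[:,2]<hi)]
    r=cv2.minAreaRect(Q[:,:2].astype(np.float32)); return len(Q),np.round(Q[:,2].mean(),1),np.round(cv2.boxPoints(r),1).tolist(),np.round(r[0],1),np.round(r[1],1),round(r[2],1)
E
python3 - <<'E'
from h import *
np.set_printoptions(suppress=True)
for nm in("top","scene"):
    p=ctrl.camera(nm)
    for n,lo,hi in [("rail",30,46),("layout_board",5,13),("caliper",5,13),("post",45,62),("moving_jaw",27,42)]:
        o=ctrl.outline_of(p,n)
        if o: print(nm,n,round(o[0]["confidence"],2),rect(cloud(p,o[0]["region"]),lo,hi))
    if nm=="scene":
        P=cloud(p,np.ones((400,640),bool))
        k=P[(P[:,2]>58)&(P[:,2]<70)&(abs(P[:,0]-572)<40)&(abs(P[:,1]+340)<40)]
        print("knob",len(k),np.median(k,0),k.min(0),k.max(0))
        j=P[(P[:,2]>29)&(P[:,2]<38)&(P[:,0]>480)&(P[:,0]<540)&(P[:,1]>-420)&(P[:,1]<-150)]
        j=j[j[:,1].argsort()]; print("jaws");print(np.round(j[::max(1,len(j)//40)],0).tolist())
    cv2.imwrite(f"pics/z_{nm}.png",cv2.resize(p["pixels"][100:300,150:490] if nm=="top" else p["pixels"][110:390,190:470],None,fx=2.1,fy=2.1,interpolation=cv2.INTER_CUBIC))
E
```

```text
top rail 0.97 (685, np.float64(38.2), [[433.70001220703125, -6.400000095367432], [567.7000122070312, -50.900001525878906], [581.7999877929688, -8.199999809265137], [447.8999938964844, 36.29999923706055]], array([507.8,  -7.3]), array([ 45. , 141.2]), 71.6)
top layout_board 0.56 (6016, np.float64(8.9), [[321.5, 132.1999969482422], [568.5, 96.69999694824219], [608.2999877929688, 373.5], [361.3999938964844, 409.0]], array([464.9, 252.9]), array([279.6, 249.5]), 81.8)
top caliper 0.83 (5728, np.float64(9.4), [[350.79998779296875, -437.70001220703125], [602.7000122070312, -442.1000061035156], [607.5999755859375, -158.6999969482422], [355.70001220703125, -154.3000030517578]], array([ 479.2, -298.2]), array([283.4, 252. ]), 89.0)
top post 0.32 (44, np.float64(53.9), [[387.70001220703125, 193.89999389648438], [515.9000244140625, 171.1999969482422], [526.4000244140625, 230.39999389648438], [398.1000061035156, 253.10000610351562]], array([457. , 212.1]), array([ 60.1, 130.2]), 80.0)
top moving_jaw 0.7 (480, np.float64(36.6), [[476.1000061035156, -368.79998779296875], [591.7999877929688, -374.5
[... 1875 characters left out ...]
.0, 31.0], [509.0, -297.0, 33.0], [536.0, -297.0, 32.0], [539.0, -296.0, 34.0], [488.0, -296.0, 29.0], [508.0, -295.0, 31.0], [484.0, -294.0, 33.0], [503.0, -292.0, 32.0], [540.0, -214.0, 33.0], [503.0, -213.0, 35.0], [519.0, -213.0, 34.0], [502.0, -211.0, 33.0], [531.0, -210.0, 33.0], [524.0, -209.0, 34.0], [503.0, -208.0, 35.0], [539.0, -207.0, 32.0], [498.0, -206.0, 31.0], [482.0, -205.0, 37.0], [531.0, -205.0, 34.0], [497.0, -204.0, 30.0], [487.0, -203.0, 32.0], [529.0, -203.0, 32.0], [509.0, -202.0, 36.0], [515.0, -200.0, 34.0], [533.0, -199.0, 33.0], [536.0, -197.0, 33.0], [529.0, -196.0, 34.0], [534.0, -194.0, 33.0], [536.0, -192.0, 33.0], [539.0, -175.0, 38.0], [539.0, -167.0, 32.0]]
```

View pics/z_top.png

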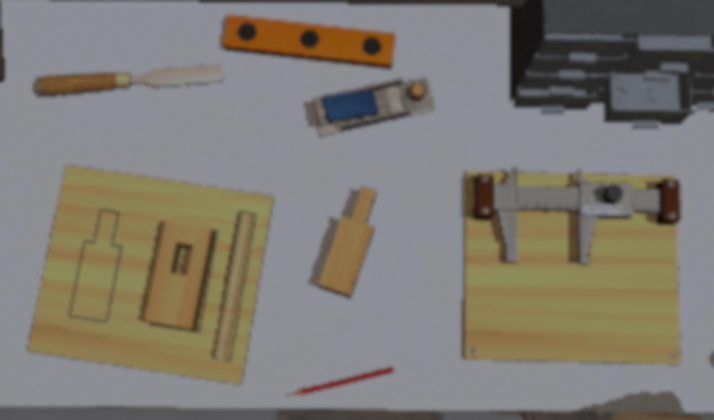

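{"method": "carry_out", "body": {
  "deltas": [
    {"rotation":[0,0,0.118],"delta_pos":[0,0,0],"jaw":1},
    {"rotation":[0,0,0.118],"delta_pos":[0,0,0],"jaw":1},
    {"rotation":[0,0,0.118],"delta_pos":[0,0,0],"jaw":1},
    {"rotation":[0,0,0.118],"delta_pos":[0,0,0],"jaw":1},
    {"rotation":[0,0,0.118],"delta_pos":[0,0,0],"jaw":1},
    {"rotation":[0,0,0],"delta_pos":[5.7,-33.8,0],"jaw":1},
    {"rotation":[0,0,0],"delta_pos":[5.7,-33.8,0],"jaw":1},
    {"rotation":[0,0,0],"delta_pos":[5.7,-33.8,0],"jaw":1},
    {"rotation":[0,0,0],"delta_pos":[5.7,-33.8,0],"jaw":1},
    {"rotation":[0,0,0],"delta_pos":[5.7,-33.8,0],"jaw":1},
    {"rotation":[0,0,0],"delta_pos":[5.7,-33.8,0],"jaw":1},
    {"rotation":[0,0,0],"delta_pos":[5.7,-33.8,0],"jaw":1}
  ]
}}

```text
time: 2.8
tool_pos: [279.4, -388.8, 219.6]
tool_rot: [0.987, -0.159, 0.0, 0.0]
force: [0.1, -0.6, -0.8]
finger_gap: 1.002
finger_force: 0.0
```

{"method": "carry_out", "body": {
  "deltas": [
    {"rotation":[0,0,0],"delta_pos":[5.7,-33.8,6],"jaw":1},
    {"rotation":[0,0,0],"delta_pos":[5.7,-33.8,6],"jaw":1},
    {"rotation":[0,0,0],"delta_pos":[5.7,-33.8,6],"jaw":1},
    {"rotation":[0,0,0],"delta_pos":[5.7,-33.8,6],"jaw":1},
    {"rotation":[0,0,0],"delta_pos":[5.7,-33.8,6],"jaw":1},
    {"rotation":[0,0,0],"delta_pos":[5.7,-33.8,6],"jaw":1},
    {"rotation":[0,0,0],"delta_pos":[5.7,-33.8,6],"jaw":1},
    {"rotation":[0,0,0],"delta_pos":[5.7,-33.8,6],"jaw":1},
    {"rotation":[0,0,0],"delta_pos":[5.7,-33.8,6],"jaw":1},
    {"rotation":[0,0,0],"delta_pos":[5.7,-33.8,6],"jaw":1},
    {"rotation":[0,0,0],"delta_pos":[5.7,-33.8,6],"jaw":1},
    {"rotation":[0,0,0],"delta_pos":[0,0,0],"jaw":1}
  ]
}}

```text
time: 3.8
tool_pos: [457.4, -51.6, 152.9]
tool_rot: [0.988, -0.156, 0.0, -0.001]
force: [-1.1, 0.5, -0.9]
finger_gap: 0.999
finger_force: 0.0
```

```bash
cat >> h.py <<'E'
from scipy.spatial.transform import Rotation as Ro
def to(x,y,z,yaw):
    "turn about tool z first (rad), then shift in the turned tool axes (mm)"
    s=ctrl.state();R=Ro.from_quat(s["tool_rot"]).as_matrix()
    y0=np.degrees(np.arctan2(R[1,0],R[0,0])); a=np.radians(yaw)
    X=np.array([np.cos(a),np.sin(a),0]);Y=np.array([np.sin(a),-np.cos(a),0])
    d=np.array([x,y,z])-s["tool_pos"]
    print("t",s["time"],"pos",np.round(s["tool_pos"],1),"yaw",round(y0,2),"tilt",np.round(R[:,2],3),"F",np.round(s["force"],1),"gap",s["finger_gap"],s["finger_force"])
    print("rot z",round(-np.radians((yaw-y0+180)%360-180),3),"shift",np.round([d@X,d@Y,-d[2]],1))
E
python3 -c "
from h import *
to(488.8,2.3,20,-18.4)"
```

```text
t 3.8 pos [457.4 -51.6 152.9] yaw -17.99 tilt [ 0.     0.002 -1.   ] F [-1.1  0.5 -0.9] gap 0.9993957816267303 0.0
rot z 0.007 shift [ 12.8 -61.1 132.9]
```

{"method": "carry_out", "body": {
  "deltas": [
    {"rotation":[0,0,0.007],"delta_pos":[6.4,-30.5,20],"jaw":1},
    {"rotation":[0,0,0],"delta_pos":[6.4,-30.6,20],"jaw":1},
    {"rotation":[0,0,0],"delta_pos":[0,0,20],"jaw":1},
    {"rotation":[0,0,0],"delta_pos":[0,0,20],"jaw":1},
    {"rotation":[0,0,0],"delta_pos":[0,0,20],"jaw":1},
    {"rotation":[0,0,0],"delta_pos":[0,0,20],"jaw":1},
    {"rotation":[0,0,0],"delta_pos":[0,0,12.9],"jaw":1},
    {"rotation":[0,0,0],"delta_pos":[0,0,0],"jaw":0.3},
    {"rotation":[0,0,0],"delta_pos":[0,0,0],"jaw":-1},
    {"rotation":[0,0,0],"delta_pos":[0,0,0],"jaw":-1},
    {"rotation":[0,0,0],"delta_pos":[0,0,0],"jaw":-1},
    {"rotation":[0,0,0],"delta_pos":[0,0,0],"jaw":-1}
  ]
}}

```text
time: 4.8
tool_pos: [487.6, -3.4, 21.4]
tool_rot: [0.987, -0.163, 0.001, -0.0]
force: [-0.3, 0.0, -0.3]
finger_gap: 0.685
finger_force: 0.0
```

```bash
python3 -c "
from h import *
to(488.8,2.3,20,-18.4)"
```

```text
t 4.8 pos [487.6  -3.4  21.4] yaw -18.76 tilt [ 0.001 -0.    -1.   ] F [-0.3  0.  -0.3] gap 0.6852378837123294 0.0
rot z -0.006 shift [-0.7 -5.8  1.4]
```

{"method": "carry_out", "body": {
  "deltas": [
    {"rotation":[0,0,0],"delta_pos":[0,0,0],"jaw":-1},
    {"rotation":[0,0,0],"delta_pos":[0,0,0],"jaw":-1},
    {"rotation":[0,0,0],"delta_pos":[0,0,0],"jaw":-1},
    {"rotation":[0,0,0],"delta_pos":[0,0,0],"jaw":-1},
    {"rotation":[0,0,0],"delta_pos":[0,0,0],"jaw":-1},
    {"rotation":[0,0,0],"delta_pos":[0,0,0],"jaw":-1}
  ]
}}

```text
time: 5.3
tool_pos: [487.3, -3.3, 20.9]
tool_rot: [0.987, -0.163, 0.0, -0.0]
force: [-0.7, 0.8, 6.5]
finger_gap: 0.481
finger_force: 29.9
```

{"method": "carry_out", "body": {
  "deltas": [
    {"rotation":[0,0,0],"delta_pos":[0,0,-20],"jaw":-1},
    {"rotation":[0,0,0],"delta_pos":[0,0,-20],"jaw":-1},
    {"rotation":[0,0,0],"delta_pos":[0,0,-20],"jaw":-1},
    {"rotation":[0,0,0],"delta_pos":[0,0,-20],"jaw":-1},
    {"rotation":[0,0,0],"delta_pos":[0,0,0],"jaw":-1},
    {"rotation":[0,0,0],"delta_pos":[0,0,0],"jaw":-1}
  ]
}}

```text
time: 5.8
tool_pos: [487.4, -3.5, 101.2]
tool_rot: [0.987, -0.163, 0.001, -0.0]
force: [-1.4, 0.3, -2.0]
finger_gap: 0.479
finger_force: 29.9
```

```bash
python3 - <<'E'
from h import *
np.set_printoptions(suppress=True)
to(488.8,2.3,100,-18.4)
for nm in("top","scene"):
    p=ctrl.camera(nm)
    o=ctrl.outline_of(p,"rail")
    if o:
        P=cloud(p,o[0]["region"]);print(nm,o[0]["confidence"],np.percentile(P[:,2],[5,50,95]),rect(P,108,128))
    print(mark(p,"tenon_tip",80),mark(p,"rail",80))
    cv2.imwrite(f"pics/held_{nm}.png",cv2.resize(p["pixels"][130:330,200:440],None,fx=3,fy=3))
E
```

```text
t 5.8 pos [487.4  -3.5 101.2] yaw -18.76 tilt [ 0.002 -0.    -1.   ] F [-1.4  0.3 -2. ] gap 0.4786808521018021 29.928043484687805
rot z -0.006 shift [-0.5 -5.9  1.2]
[] [(0.49, array([223., 233.]), array([445.9, 238.4,  80. ]))]
scene 0.77 [ 87.14274126 115.05310374 118.85671562] (412, np.float64(115.9), [[427.79998779296875, -2.700000047683716], [506.20001220703125, -34.70000076293945], [524.4000244140625, 9.899999618530273], [445.8999938964844, 41.900001525878906]], array([476.1,   3.6]), array([48.2, 84.7]), 67.8)
[] [(0.69, array([331., 206.]), array([506.8, -11.2,  80. ]))]
```

View pics/held_scene.png

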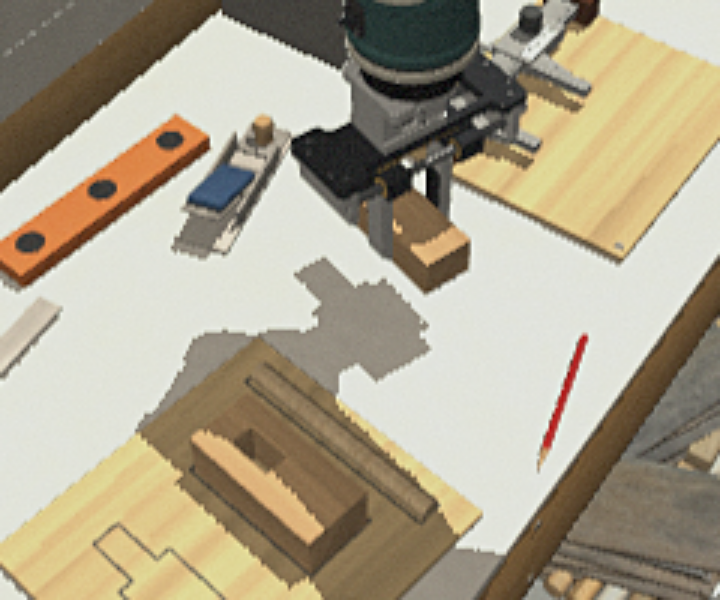

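The scene picture shows the rail held level, back end near (430,260), with the tenon under the gripper. Comparing with the TCP, scene reads about 6 mm high in y and top is about right. Now to the caliper.

```bash
python3 -c "
from h import *
to(422.5,-234.4,100,-1)"
```

```text
t 6.2 pos [486.8  -3.3 100.1] yaw -18.74 tilt [-0.001  0.    -1.   ] F [-0.2  0.5 -0.3] gap 0.47856791634753076 29.928102493286133
rot z -0.31 shift [-6.020e+01  2.322e+02  1.000e-01]
```

{"method": "carry_out", "body": {
  "deltas": [
    {"rotation":[0,0,-0.1],"delta_pos":[0,0,0],"jaw":-1},
    {"rotation":[0,0,-0.1],"delta_pos":[0,0,0],"jaw":-1},
    {"rotation":[0,0,-0.11],"delta_pos":[0,0,0],"jaw":-1},
    {"rotation":[0,0,0],"delta_pos":[-7.5,29,0],"jaw":-1},
    {"rotation":[0,0,0],"delta_pos":[-7.5,29,0],"jaw":-1},
    {"rotation":[0,0,0],"delta_pos":[-7.5,29,0],"jaw":-1},
    {"rotation":[0,0,0],"delta_pos":[-7.5,29,0],"jaw":-1},
    {"rotation":[0,0,0],"delta_pos":[-7.5,29,0],"jaw":-1},
    {"rotation":[0,0,0],"delta_pos":[-7.5,29,0],"jaw":-1},
    {"rotation":[0,0,0],"delta_pos":[-7.5,29,0],"jaw":-1},
    {"rotation":[0,0,0],"delta_pos":[-7.5,29,0],"jaw":-1},
    {"rotation":[0,0,0],"delta_pos":[0,0,0],"jaw":-1}
  ]
}}

```text
time: 7.2
tool_pos: [421.1, -239.4, 100.3]
tool_rot: [1.0, -0.012, -0.0, 0.001]
force: [-0.3, -0.1, -1.2]
finger_gap: 0.476
finger_force: 29.9
```

{"method": "carry_out", "body": {
  "deltas": [
    {"rotation":[0,0,0],"delta_pos":[0,0,0],"jaw":-1},
    {"rotation":[0,0,0],"delta_pos":[0,0,0],"jaw":-1}
  ]
}}

```text
time: 7.37
tool_pos: [423.2, -233.7, 100.3]
tool_rot: [1.0, -0.008, -0.0, -0.0]
force: [-0.1, -0.6, -1.0]
finger_gap: 0.476
finger_force: 29.9
```

```bash
python3 - <<'E'
from h import *
np.set_printoptions(suppress=True)
to(422.5,-234.4,30.5,-1)
p=ctrl.camera("scene")
cv2.imwrite("pics/over.png",cv2.resize(p["pixels"][110:240,310:470],None,fx=4,fy=4))
P=cloud(p,np.ones((400,640),bool))
# tenon / body faces & jaws
for nm,lo,hi,x0,x1 in [("held",108,124,340,520),("jaw",28,38,480,535)]:
    Q=P[(P[:,2]>lo)&(P[:,2]<hi)&(P[:,0]>x0)&(P[:,0]<x1)&(P[:,1]>-430)&(P[:,1]<-150)]
    print(nm,len(Q)); h,e=np.histogram(Q[:,1],np.arange(-430,-150,5)); print([(int(a),int(b)) for a,b in zip(e,h) if b])
o=ctrl.outline_of(p,"rail")
if o: print(rect(cloud(p,o[0]["region"]),108,124))
t=ctrl.camera("top");print(mark(t,"fixed_face",28),mark(t,"caliper",9))
E
```

```text
t 7.3667 pos [ 423.2 -233.7  100.3] yaw -0.97 tilt [-0.     0.001 -1.   ] F [-0.1 -0.6 -1. ] gap 0.4757636255958265 29.92813467979431
rot z 0.0 shift [-0.6  0.7 69.8]
held 437
[(-265, 3), (-260, 14), (-255, 29), (-250, 20), (-245, 29), (-240, 34), (-235, 31), (-230, 39), (-225, 55), (-220, 44), (-215, 54), (-210, 47), (-205, 9), (-200, 26), (-195, 3)]
jaw 105
[(-220, 3), (-215, 22), (-210, 26), (-205, 29), (-200, 19), (-195, 6)]
(379, np.float64(115.5), [[370.70001220703125, -205.8000030517578], [370.8999938964844, -258.5], [512.4000244140625, -257.8999938964844], [512.2000122070312, -205.1999969482422]], array([ 441.6, -231.9]), array([141.5,  52.7]), 0.2)
[(0.88, array([395., 214.]), array([ 509.9, -219.1,   28. ])), (0.33, array([241., 232.]), array([455.4, 200.1,  28. ]))] []
```

View pics/over.png

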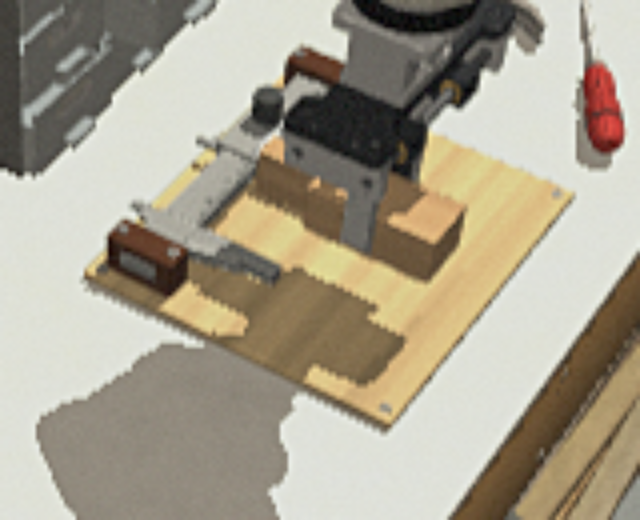

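The picture shows the held rail in line with the caliper, the fixed jaw's tip at (275,268). Descending, with a bit more clearance from the fixed jaw.

{"method": "carry_out", "body": {
  "deltas": [
    {"rotation":[0,0,0],"delta_pos":[-0.5,3,10],"jaw":-1},
    {"rotation":[0,0,0],"delta_pos":[0,0,12],"jaw":-1},
    {"rotation":[0,0,0],"delta_pos":[0,0,12],"jaw":-1},
    {"rotation":[0,0,0],"delta_pos":[0,0,12],"jaw":-1},
    {"rotation":[0,0,0],"delta_pos":[0,0,10],"jaw":-1},
    {"rotation":[0,0,0],"delta_pos":[0,0,7],"jaw":-1},
    {"rotation":[0,0,0],"delta_pos":[0,0,4],"jaw":-1},
    {"rotation":[0,0,0],"delta_pos":[0,0,2],"jaw":-1},
    {"rotation":[0,0,0],"delta_pos":[0,0,0.8],"jaw":-1},
    {"rotation":[0,0,0],"delta_pos":[0,0,0],"jaw":-1},
    {"rotation":[0,0,0],"delta_pos":[0,0,0],"jaw":-1}
  ]
}}

```text
time: 8.53
tool_pos: [422.7, -237.4, 31.1]
tool_rot: [1.0, -0.009, 0.0, 0.0]
force: [0.3, -0.2, -1.2]
finger_gap: 0.473
finger_force: 29.9
```

```bash
python3 -c "
from h import *
to(422.5,-237,30.5,-1)"
```

```text
t 8.5333 pos [ 422.7 -237.4   31.1] yaw -0.99 tilt [ 0.001 -0.    -1.   ] F [ 0.3 -0.2 -1.2] gap 0.4733708104059712 29.928058683872223
rot z 0.0 shift [-0.2 -0.4  0.6]
```

{"method": "carry_out", "body": {
  "deltas": [
    {"rotation":[0,0,0],"delta_pos":[0,0,0.9],"jaw":-1},
    {"rotation":[0,0,0],"delta_pos":[0,0,0],"jaw":-0.2},
    {"rotation":[0,0,0],"delta_pos":[0,0,0],"jaw":0.2},
    {"rotation":[0,0,0],"delta_pos":[0,0,0],"jaw":0.4},
    {"rotation":[0,0,0],"delta_pos":[0,0,0],"jaw":0.4},
    {"rotation":[0,0,0],"delta_pos":[0,0,-10],"jaw":0.4},
    {"rotation":[0,0,0],"delta_pos":[0,0,-30],"jaw":0.4},
    {"rotation":[0,0,0],"delta_pos":[0,0,-40],"jaw":0.4},
    {"rotation":[0,0,0],"delta_pos":[0,0,-10],"jaw":0.4},
    {"rotation":[0,0,0],"delta_pos":[0,0,0],"jaw":0.4}
  ]
}}

```text
time: 9.37
tool_pos: [424.0, -238.1, 123.5]
tool_rot: [1.0, -0.009, 0.002, 0.001]
force: [-0.2, -0.2, -0.3]
finger_gap: 0.699
finger_force: 0.0
```

```bash
python3 - <<'E'
from h import *
np.set_printoptions(suppress=True)
to(570,-339,110,-1)
p=ctrl.camera("scene");t=ctrl.camera("top")
P=cloud(p,np.ones((400,640),bool))
k=P[(P[:,2]>58)&(P[:,2]<70)&(abs(P[:,0]-572)<30)&(abs(P[:,1]+336)<30)]
print(len(k),k.min(0),k.max(0))
P=cloud(t,np.ones((400,640),bool))
k=P[(P[:,2]>56)&(P[:,2]<70)&(abs(P[:,0]-572)<30)&(abs(P[:,1]+336)<30)]
print(len(k),k.mean(0) if len(k) else 0)
for c in(p,t): print(mark(c,"knob_top",64),mark(c,"tenon_tip",9))
o=ctrl.outline_of(p,"rail")
if o: print(rect(cloud(p,o[0]["region"]),40,54))
E
```

```text
t 9.3667 pos [ 424.  -238.1  123.5] yaw -0.99 tilt [ 0.005 -0.003 -1.   ] F [-0.2 -0.2 -0.3] gap 0.6990533006308616 0.0
rot z 0.0 shift [147.7  98.3  13.5]
35 [ 555.67981507 -346.26829165   58.36980846] [ 575.74897079 -324.89444799   66.91690762]
58 [ 565.98575331 -341.33317132   63.97541093]
[(0.78, array([378., 130.]), array([ 570.4, -349.8,   64. ])), (0.69, array([291., 294.]), array([439.2, 242.2,  64. ]))] [(0.93, array([374., 177.]), array([ 502.7, -223.3,    9. ]))]
[(0.68, array([441., 189.]), array([ 573. , -337.6,   64. ]))] [(0.7, array([440., 190.]), array([ 580.9, -350.1,    9. ])), (0.64, array([404., 219.]), array([ 498.8, -247.7,    9. ]))]
(544, np.float64(45.8), [[370.20001220703125, -259.20001220703125], [509.79998779296875, -260.20001220703125], [510.20001220703125, -210.5], [370.6000061035156, -209.39999389648438]], array([ 440.2, -234.8]), array([ 49.7, 139.6]), 89.6)
```

{"method": "carry_out", "body": {
  "deltas": [
    {"rotation":[0,0,0],"delta_pos":[28.7,20,2],"jaw":0.4},
    {"rotation":[0,0,0],"delta_pos":[28.7,20,2],"jaw":0.4},
    {"rotation":[0,0,0],"delta_pos":[28.7,20,2],"jaw":0.4},
    {"rotation":[0,0,0],"delta_pos":[28.7,20,2],"jaw":0.4},
    {"rotation":[0,0,0],"delta_pos":[28.7,19.5,2],"jaw":0.4},
    {"rotation":[0,0,0],"delta_pos":[0,0,0],"jaw":0.4},
    {"rotation":[0,0,0],"delta_pos":[0,0,0],"jaw":0.4},
    {"rotation":[0,0,0],"delta_pos":[0,0,18],"jaw":0.4},
    {"rotation":[0,0,0],"delta_pos":[0,0,18],"jaw":0.4},
    {"rotation":[0,0,0],"delta_pos":[0,0,14],"jaw":0.4},
    {"rotation":[0,0,0],"delta_pos":[0,0,0],"jaw":0.4},
    {"rotation":[0,0,0],"delta_pos":[0,0,0],"jaw":0.4}
  ]
}}

```text
time: 10.72
tool_pos: [563.6, -338.7, 59.5]
tool_rot: [1.0, -0.008, -0.001, -0.0]
force: [1.1, 0.5, 0.2]
finger_gap: 0.698
finger_force: 0.0
```

```bash
python3 - <<'E'
from h import *
to(566,-340,60,-1)
p=ctrl.camera("scene")
cv2.imwrite("pics/knob.png",cv2.resize(p["pixels"][110:240,310:470],None,fx=4,fy=4))
E
```

```text
t 10.7167 pos [ 563.6 -338.7   59.5] yaw -0.97 tilt [-0.001  0.001 -1.   ] F [1.1 0.5 0.2] gap 0.6983169906345699 0.0
rot z 0.0 shift [ 2.4  1.3 -0.5]
```

View pics/knob.png

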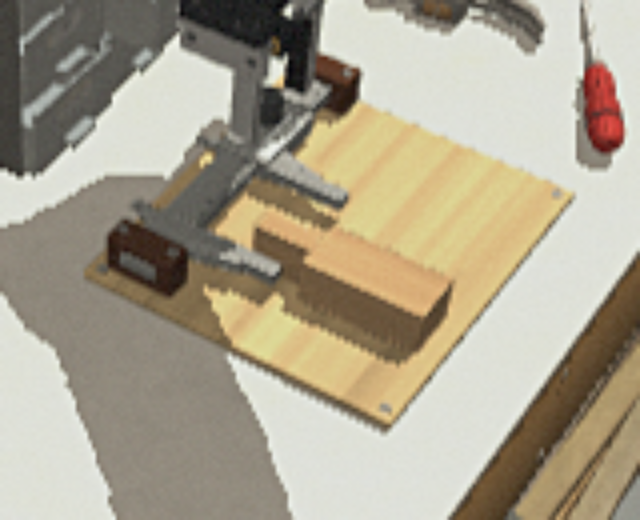

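The rail lies flat with its tenon between the jaws, the fixed jaw at (270,268) and the moving jaw at (340,195); the fingers straddle the knob at (270,105). Pinch and slide.

{"method": "carry_out", "body": {
  "deltas": [
    {"rotation":[0,0,0],"delta_pos":[2,0,0],"jaw":-1},
    {"rotation":[0,0,0],"delta_pos":[0,0,0],"jaw":-1},
    {"rotation":[0,0,0],"delta_pos":[0,0,0],"jaw":-1},
    {"rotation":[0,0,0],"delta_pos":[0,0,0],"jaw":-1},
    {"rotation":[0,0,0],"delta_pos":[0,0,0],"jaw":-1},
    {"rotation":[0,0,0],"delta_pos":[0,0,0],"jaw":-1},
    {"rotation":[0,0,0],"delta_pos":[0,0,0],"jaw":-1},
    {"rotation":[0,0,0],"delta_pos":[0,0,0],"jaw":-1}
  ]
}}

```text
time: 11.43
tool_pos: [566.3, -339.1, 59.9]
tool_rot: [1.0, -0.009, -0.0, -0.0]
force: [-0.0, 0.9, 1.8]
finger_gap: 0.224
finger_force: 30.0
```

{"method": "carry_out", "body": {
  "deltas": [
    {"rotation":[0,0,0],"delta_pos":[0,-3,0],"jaw":-1},
    {"rotation":[0,0,0],"delta_pos":[0,-5,0],"jaw":-1},
    {"rotation":[0,0,0],"delta_pos":[0,-5,0],"jaw":-1},
    {"rotation":[0,0,0],"delta_pos":[0,-5,0],"jaw":-1},
    {"rotation":[0,0,0],"delta_pos":[0,-5,0],"jaw":-1},
    {"rotation":[0,0,0],"delta_pos":[0,-5,0],"jaw":-1},
    {"rotation":[0,0,0],"delta_pos":[0,-5,0],"jaw":-1},
    {"rotation":[0,0,0],"delta_pos":[0,-4,0],"jaw":-1},
    {"rotation":[0,0,0],"delta_pos":[0,-3,0],"jaw":-1},
    {"rotation":[0,0,0],"delta_pos":[0,0,0],"jaw":-1},
    {"rotation":[0,0,0],"delta_pos":[0,0,0],"jaw":-1}
  ]
}}

```text
time: 12.35
tool_pos: [566.9, -298.2, 59.8]
tool_rot: [1.0, -0.008, -0.0, -0.001]
force: [-3.9, 3.4, 5.7]
finger_gap: 0.226
finger_force: 30.0
```

```bash
python3 - <<'E'
from h import *
to(564,-281,60,-1)
E
```

```text
t 12.35 pos [ 566.9 -298.2   59.8] yaw -0.95 tilt [-0.001  0.001 -1.   ] F [-3.9  3.4  5.7] gap 0.22578901460535447 30.0021430850029
rot z 0.001 shift [ -3.2 -17.1  -0.2]
```

{"method": "carry_out", "body": {
  "deltas": [
    {"rotation":[0,0,0],"delta_pos":[0,-2,0],"jaw":-1},
    {"rotation":[0,0,0],"delta_pos":[0,-2,0],"jaw":-1},
    {"rotation":[0,0,0],"delta_pos":[0,-2,0],"jaw":-1},
    {"rotation":[0,0,0],"delta_pos":[0,-2,0],"jaw":-1},
    {"rotation":[0,0,0],"delta_pos":[0,-1,0],"jaw":-1}
  ]
}}

```text
time: 12.77
tool_pos: [567.0, -290.3, 59.8]
tool_rot: [1.0, -0.009, -0.0, 0.0]
force: [-3.5, -3.8, 2.4]
finger_gap: 0.226
finger_force: 30.0
```

{"method": "carry_out", "body": {
  "deltas": [
    {"rotation":[0,0,0],"delta_pos":[0,-1,0],"jaw":-1},
    {"rotation":[0,0,0],"delta_pos":[0,-1,0],"jaw":-1}
  ]
}}

```text
time: 12.93
tool_pos: [567.0, -288.5, 59.8]
tool_rot: [1.0, -0.009, -0.0, 0.0]
force: [-4.5, -3.6, 3.2]
finger_gap: 0.224
finger_force: 30.0
```

{"method": "carry_out", "body": {
  "deltas": [
    {"rotation":[0,0,0],"delta_pos":[0,-1,0],"jaw":-1},
    {"rotation":[0,0,0],"delta_pos":[0,-1,0],"jaw":-1}
  ]
}}

```text
time: 13.1
tool_pos: [567.0, -286.6, 59.8]
tool_rot: [1.0, -0.009, -0.0, 0.0]
force: [-3.9, -4.9, 2.6]
finger_gap: 0.222
finger_force: 30.0
```

{"method": "carry_out", "body": {
  "deltas": [
    {"rotation":[0,0,0],"delta_pos":[0,-0.8,0],"jaw":-1},
    {"rotation":[0,0,0],"delta_pos":[0,-0.8,0],"jaw":-1}
  ]
}}

```text
time: 13.27
tool_pos: [567.0, -284.9, 59.8]
tool_rot: [1.0, -0.009, -0.0, 0.0]
force: [-3.2, -3.8, 1.6]
finger_gap: 0.229
finger_force: 30.0
```

{"method": "carry_out", "body": {
  "deltas": [
    {"rotation":[0,0,0],"delta_pos":[0,-0.8,0],"jaw":-1},
    {"rotation":[0,0,0],"delta_pos":[0,-0.8,0],"jaw":-1}
  ]
}}

```text
time: 13.43
tool_pos: [567.0, -283.4, 59.8]
tool_rot: [1.0, -0.009, -0.0, 0.0]
force: [-3.4, -3.2, 3.6]
finger_gap: 0.225
finger_force: 30.0
```

{"method": "carry_out", "body": {
  "deltas": [
    {"rotation":[0,0,0],"delta_pos":[0,-0.7,0],"jaw":-1},
    {"rotation":[0,0,0],"delta_pos":[0,-0.7,0],"jaw":-1}
  ]
}}

```text
time: 13.6
tool_pos: [567.1, -282.0, 59.9]
tool_rot: [1.0, -0.009, -0.0, 0.0]
force: [-1.8, -4.1, 3.8]
finger_gap: 0.225
finger_force: 30.0
```

{"method": "carry_out", "body": {
  "deltas": [
    {"rotation":[0,0,0],"delta_pos":[0,-0.6,0],"jaw":-1},
    {"rotation":[0,0,0],"delta_pos":[0,-0.6,0],"jaw":-1}
  ]
}}

```text
time: 13.77
tool_pos: [567.1, -280.8, 59.9]
tool_rot: [1.0, -0.009, -0.0, 0.0]
force: [-3.0, -4.1, 3.6]
finger_gap: 0.228
finger_force: 30.0
```

{"method": "carry_out", "body": {
  "deltas": [
    {"rotation":[0,0,0],"delta_pos":[0,-0.5,0],"jaw":-1},
    {"rotation":[0,0,0],"delta_pos":[0,-0.5,0],"jaw":-1}
  ]
}}

```text
time: 13.93
tool_pos: [567.1, -280.1, 59.9]
tool_rot: [1.0, -0.009, -0.0, 0.0]
force: [-2.6, -6.8, 1.8]
finger_gap: 0.227
finger_force: 30.0
```

{"method": "carry_out", "body": {
  "deltas": [
    {"rotation":[0,0,0],"delta_pos":[0,-0.5,0],"jaw":-1},
    {"rotation":[0,0,0],"delta_pos":[0,-0.5,0],"jaw":-1}
  ]
}}

```text
time: 14.1
tool_pos: [567.1, -279.2, 59.8]
tool_rot: [1.0, -0.009, -0.0, 0.0]
force: [-3.6, -6.2, 1.7]
finger_gap: 0.227
finger_force: 30.0
```

{"method": "carry_out", "body": {
  "deltas": [
    {"rotation":[0,0,0],"delta_pos":[0,-0.5,0],"jaw":-1},
    {"rotation":[0,0,0],"delta_pos":[0,-0.5,0],"jaw":-1}
  ]
}}

```text
time: 14.27
tool_pos: [567.1, -278.1, 59.8]
tool_rot: [1.0, -0.009, -0.0, 0.0]
force: [-3.2, -6.2, 2.7]
finger_gap: 0.229
finger_force: 30.0
```

{"method": "carry_out", "body": {
  "deltas": [
    {"rotation":[0,0,0],"delta_pos":[0,-0.5,0],"jaw":-1},
    {"rotation":[0,0,0],"delta_pos":[0,-0.5,0],"jaw":-1}
  ]
}}

```text
time: 14.43
tool_pos: [567.1, -277.9, 59.8]
tool_rot: [1.0, -0.009, 0.0, 0.001]
force: [-1.1, -12.3, 0.2]
finger_gap: 0.224
finger_force: 30.0
```

{"method": "carry_out", "body": {
  "deltas": [
    {"rotation":[0,0,0],"delta_pos":[0,-0.5,0],"jaw":-1},
    {"rotation":[0,0,0],"delta_pos":[0,-0.5,0],"jaw":-1}
  ]
}}

```text
time: 14.6
tool_pos: [567.1, -277.8, 59.9]
tool_rot: [1.0, -0.009, 0.0, 0.001]
force: [-0.8, -16.1, -2.3]
finger_gap: 0.225
finger_force: 30.0
```

{"method": "carry_out", "body": {
  "deltas": [
    {"rotation":[0,0,0],"delta_pos":[0,-0.5,0],"jaw":-1},
    {"rotation":[0,0,0],"delta_pos":[0,-0.4,0],"jaw":-1}
  ]
}}

```text
time: 14.77
tool_pos: [567.1, -277.7, 59.9]
tool_rot: [1.0, -0.01, 0.0, 0.002]
force: [0.2, -20.6, -4.1]
finger_gap: 0.225
finger_force: 30.0
```

{"method": "carry_out", "body": {
  "deltas": [
    {"rotation":[0,0,0],"delta_pos":[0,0,0],"jaw":-1},
    {"rotation":[0,0,0],"delta_pos":[0,0,0],"jaw":-1},
    {"rotation":[0,0,0],"delta_pos":[0,0,0],"jaw":-1},
    {"rotation":[0,0,0],"delta_pos":[0,0,0],"jaw":-1},
    {"rotation":[0,0,0],"delta_pos":[0,0,0],"jaw":-1},
    {"rotation":[0,0,0],"delta_pos":[0,0,0],"jaw":-1},
    {"rotation":[0,0,0],"delta_pos":[0,0,0],"jaw":-1},
    {"rotation":[0,0,0],"delta_pos":[0,0,0],"jaw":-1}
  ]
}}

```text
time: 15.43
tool_pos: [567.1, -277.8, 59.9]
tool_rot: [1.0, -0.01, 0.0, 0.002]
force: [-0.7, -18.1, -3.3]
finger_gap: 0.228
finger_force: 30.0
```

```bash
python3 - <<'E'
from h import *
to(567,-330,60,-1)
p=ctrl.camera("scene")
cv2.imwrite("pics/shut.png",cv2.resize(p["pixels"][120:230,320:460],None,fx=5,fy=5))
o=ctrl.outline_of(p,"rail")
if o: print(rect(cloud(p,o[0]["region"]),40,54))
E
```

```text
t 15.4333 pos [ 567.1 -277.8   59.9] yaw -1.12 tilt [ 0.001 -0.003 -1.   ] F [ -0.7 -18.1  -3.3] gap 0.2278594547596795 30.00247746706009
rot z -0.002 shift [ 0.8 52.2 -0.1]
(535, np.float64(45.9), [[369.6000061035156, -246.1999969482422], [510.0, -250.0], [511.29998779296875, -201.6999969482422], [370.8999938964844, -197.89999389648438]], array([ 440.5, -223.9]), array([ 48.3, 140.5]), 88.5)
```

View pics/shut.png

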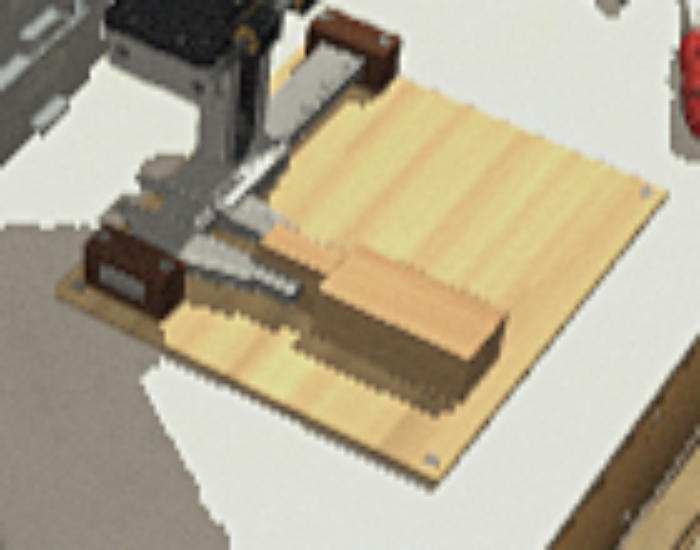

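The picture shows the tenon clamped squarely between both jaws (fixed jaw tip (290,288)). Slide back.

{"method": "carry_out", "body": {
  "deltas": [
    {"rotation":[0,0,0],"delta_pos":[0,2,0],"jaw":-1},
    {"rotation":[0,0,0],"delta_pos":[0,3,0],"jaw":-1},
    {"rotation":[0,0,0],"delta_pos":[0,5,0],"jaw":-1},
    {"rotation":[0,0,0],"delta_pos":[0,6,0],"jaw":-1},
    {"rotation":[0,0,0],"delta_pos":[0,6,0],"jaw":-1},
    {"rotation":[0,0,0],"delta_pos":[0,6,0],"jaw":-1},
    {"rotation":[0,0,0],"delta_pos":[0,6,0],"jaw":-1},
    {"rotation":[0,0,0],"delta_pos":[0,6,0],"jaw":-1},
    {"rotation":[0,0,0],"delta_pos":[0,5,0],"jaw":-1},
    {"rotation":[0,0,0],"delta_pos":[0,3,0],"jaw":-1},
    {"rotation":[0,0,0],"delta_pos":[0,0,0],"jaw":-1},
    {"rotation":[0,0,0],"delta_pos":[0,0,0],"jaw":-1}
  ]
}}

```text
time: 16.53
tool_pos: [566.5, -322.3, 59.8]
tool_rot: [1.0, -0.009, -0.0, -0.0]
force: [-4.5, 0.2, 6.0]
finger_gap: 0.227
finger_force: 30.0
```

{"method": "carry_out", "body": {
  "deltas": [
    {"rotation":[0,0,0],"delta_pos":[0,0,0],"jaw":0.0},
    {"rotation":[0,0,0],"delta_pos":[0,0,0],"jaw":0.4},
    {"rotation":[0,0,0],"delta_pos":[0,0,0],"jaw":0.6},
    {"rotation":[0,0,0],"delta_pos":[0,0,0],"jaw":0.6},
    {"rotation":[0,0,0],"delta_pos":[0,0,-15],"jaw":0.6},
    {"rotation":[0,0,0],"delta_pos":[0,0,-25],"jaw":0.6},
    {"rotation":[0,0,0],"delta_pos":[0,0,-15],"jaw":0.6},
    {"rotation":[0,0,0],"delta_pos":[0,0,0],"jaw":0.6},
    {"rotation":[0,0,0],"delta_pos":[0,0,0],"jaw":0.6}
  ]
}}

```text
time: 17.28
tool_pos: [566.9, -322.6, 115.4]
tool_rot: [1.0, -0.009, 0.001, 0.0]
force: [-0.2, -0.4, -0.4]
finger_gap: 0.795
finger_force: 0.0
```

```bash
python3 - <<'E'
from h import *
to(421,-226.5,110,-1)
p=ctrl.camera("scene")
o=ctrl.outline_of(p,"rail")
if o: print(rect(cloud(p,o[0]["region"]),40,54))
o=ctrl.outline_of(p,"moving_jaw")
if o: print(rect(cloud(p,o[0]["region"]),27,42))
E
```

```text
t 17.2833 pos [ 566.9 -322.6  115.4] yaw -0.98 tilt [ 0.001 -0.001 -1.   ] F [-0.2 -0.4 -0.4] gap 0.7953398800608699 0.0
rot z 0.0 shift [-147.6  -93.5    5.4]
(561, np.float64(45.8), [[369.6000061035156, -199.10000610351562], [370.20001220703125, -249.10000610351562], [511.6000061035156, -247.3000030517578], [510.8999938964844, -197.3000030517578]], array([ 440.6, -223.2]), array([141.3,  49.9]), 0.7)
(307, np.float64(34.8), [[476.29998779296875, -344.6000061035156], [598.5, -351.8999938964844], [602.7999877929688, -280.5], [480.6000061035156, -273.20001220703125]], array([ 539.5, -312.5]), array([ 71.5, 122.5]), 86.6)
```

{"method": "carry_out", "body": {
  "deltas": [
    {"rotation":[0,0,0],"delta_pos":[-29.2,-19.2,0],"jaw":0.6},
    {"rotation":[0,0,0],"delta_pos":[-29.2,-19.2,0],"jaw":0.6},
    {"rotation":[0,0,0],"delta_pos":[-29.2,-19.2,0],"jaw":0.6},
    {"rotation":[0,0,0],"delta_pos":[-29.2,-19.2,0],"jaw":0.6},
    {"rotation":[0,0,0],"delta_pos":[-29.2,-19.2,0],"jaw":0.6},
    {"rotation":[0,0,0],"delta_pos":[0,0,0],"jaw":0.6},
    {"rotation":[0,0,0],"delta_pos":[0,0,20],"jaw":0.6},
    {"rotation":[0,0,0],"delta_pos":[0,0,25],"jaw":0.6},
    {"rotation":[0,0,0],"delta_pos":[0,0,25],"jaw":0.6},
    {"rotation":[0,0,0],"delta_pos":[0,0,14.5],"jaw":0.6},
    {"rotation":[0,0,0],"delta_pos":[0,0,0],"jaw":0.6},
    {"rotation":[0,0,0],"delta_pos":[0,0,0],"jaw":0.6}
  ]
}}

```text
time: 18.43
tool_pos: [421.8, -223.6, 29.8]
tool_rot: [1.0, -0.008, -0.001, -0.001]
force: [0.3, -1.3, 0.9]
finger_gap: 0.802
finger_force: 0.0
```

{"method": "carry_out", "body": {
  "deltas": [
    {"rotation":[0,0,0],"delta_pos":[0,0,0],"jaw":-1},
    {"rotation":[0,0,0],"delta_pos":[0,0,0],"jaw":-1},
    {"rotation":[0,0,0],"delta_pos":[0,0,0],"jaw":-1},
    {"rotation":[0,0,0],"delta_pos":[0,0,0],"jaw":-1},
    {"rotation":[0,0,0],"delta_pos":[0,0,0],"jaw":-1},
    {"rotation":[0,0,0],"delta_pos":[0,0,0],"jaw":-1},
    {"rotation":[0,0,0],"delta_pos":[0,0,0],"jaw":-1},
    {"rotation":[0,0,0],"delta_pos":[0,0,0],"jaw":-1}
  ]
}}

```text
time: 19.1
tool_pos: [422.4, -224.4, 30.8]
tool_rot: [1.0, -0.009, 0.0, 0.0]
force: [-1.2, -1.3, 7.2]
finger_gap: 0.478
finger_force: 29.9
```

{"method": "carry_out", "body": {
  "deltas": [
    {"rotation":[0,0,0],"delta_pos":[0,0,-15],"jaw":-1},
    {"rotation":[0,0,0],"delta_pos":[0,0,-20],"jaw":-1},
    {"rotation":[0,0,0],"delta_pos":[0,0,-25],"jaw":-1},
    {"rotation":[0,0,0],"delta_pos":[0,0,-25],"jaw":-1},
    {"rotation":[0,0,0],"delta_pos":[0,0,-15],"jaw":-1},
    {"rotation":[0,0,0],"delta_pos":[0,0,0],"jaw":-1},
    {"rotation":[0,0,0],"delta_pos":[0,0,0],"jaw":-1}
  ]
}}

```text
time: 19.68
tool_pos: [422.4, -224.2, 130.7]
tool_rot: [1.0, -0.009, 0.001, 0.0]
force: [-0.5, -0.4, -2.2]
finger_gap: 0.48
finger_force: 29.8
```

```bash
python3 - <<'E'
from h import *
to(455.2,325.9,130,-8.2)
p=ctrl.camera("scene")
o=ctrl.outline_of(p,"rail")
if o: print(rect(cloud(p,o[0]["region"]),135,155))
E
```

```text
t 19.6833 pos [ 422.4 -224.2  130.7] yaw -0.99 tilt [ 0.001 -0.001 -1.   ] F [-0.5 -0.4 -2.2] gap 0.4804188553054201 29.838726818561554
rot z 0.126 shift [ -46.  -549.2    0.7]
(410, np.float64(144.3), [[370.1000061035156, -244.6999969482422], [510.29998779296875, -246.5], [510.8999938964844, -197.39999389648438], [370.70001220703125, -195.6999969482422]], array([ 440.5, -221.1]), array([ 49. , 140.1]), 89.3)
```

{"method": "carry_out", "body": {
  "deltas": [
    {"rotation":[0,0,0.063],"delta_pos":[0,0,0],"jaw":-1},
    {"rotation":[0,0,0.063],"delta_pos":[0,0,0],"jaw":-1},
    {"rotation":[0,0,0],"delta_pos":[-2.6,-30.5,0],"jaw":-1},
    {"rotation":[0,0,0],"delta_pos":[-2.6,-30.5,0],"jaw":-1},
    {"rotation":[0,0,0],"delta_pos":[-2.6,-30.5,0],"jaw":-1},
    {"rotation":[0,0,0],"delta_pos":[-2.6,-30.5,0],"jaw":-1},
    {"rotation":[0,0,0],"delta_pos":[-2.6,-30.5,0],"jaw":-1},
    {"rotation":[0,0,0],"delta_pos":[-2.6,-30.5,0],"jaw":-1},
    {"rotation":[0,0,0],"delta_pos":[-2.6,-30.5,0],"jaw":-1},
    {"rotation":[0,0,0],"delta_pos":[-2.6,-30.5,0],"jaw":-1},
    {"rotation":[0,0,0],"delta_pos":[-2.6,-30.5,0],"jaw":-1},
    {"rotation":[0,0,0],"delta_pos":[-2.6,-30.5,0],"jaw":-1}
  ]
}}

```text
time: 20.78
tool_pos: [439.3, 83.0, 129.4]
tool_rot: [0.997, -0.072, -0.001, -0.0]
force: [1.5, 0.0, -1.0]
finger_gap: 0.48
finger_force: 29.8
```

{"method": "carry_out", "body": {
  "deltas": [
    {"rotation":[0,0,0],"delta_pos":[-2.5,-30.5,0],"jaw":-1},
    {"rotation":[0,0,0],"delta_pos":[-2.5,-30.5,0],"jaw":-1},
    {"rotation":[0,0,0],"delta_pos":[-2.5,-30.5,0],"jaw":-1},
    {"rotation":[0,0,0],"delta_pos":[-2.5,-30.5,0],"jaw":-1},
    {"rotation":[0,0,0],"delta_pos":[-2.5,-30.5,0],"jaw":-1},
    {"rotation":[0,0,0],"delta_pos":[-2.5,-30.5,0],"jaw":-1},
    {"rotation":[0,0,0],"delta_pos":[-2.5,-30.5,0],"jaw":-1},
    {"rotation":[0,0,0],"delta_pos":[-2.5,-30.5,0],"jaw":-1},
    {"rotation":[0,0,0],"delta_pos":[0,0,0],"jaw":-1},
    {"rotation":[0,0,0],"delta_pos":[0,0,0],"jaw":-1},
    {"rotation":[0,0,0],"delta_pos":[0,0,0],"jaw":-1}
  ]
}}

```text
time: 21.7
tool_pos: [454.5, 325.2, 129.2]
tool_rot: [0.997, -0.071, -0.001, 0.001]
force: [0.4, -0.3, -1.5]
finger_gap: 0.479
finger_force: 29.8
```

```bash
python3 - <<'E'
from h import *
to(455.2,325.9,31,-8.2)
p=ctrl.camera("scene")
o=ctrl.outline_of(p,"rail")
if o: print(rect(cloud(p,o[0]["region"]),135,155))
print(mark(p,"outline_center",9),mark(p,"outline_tip",9))
E
```

```text
t 21.7 pos [454.5 325.2 129.2] yaw -8.2 tilt [-0.002 -0.001 -1.   ] F [ 0.4 -0.3 -1.5] gap 0.47850828373223514 29.838820695877075
rot z 0.0 shift [ 0.6 -0.8 98.2]
(661, np.float64(144.8), [[400.3999938964844, 312.6000061035156], [484.0, 301.20001220703125], [490.1000061035156, 346.29998779296875], [406.6000061035156, 357.79998779296875]], array([445.3, 329.5]), array([45.6, 84.3]), 82.2)
[(0.81, array([257., 327.]), array([474.5, 325.5,   9. ]))] [(0.61, array([237., 310.]), array([538.4, 319.3,   9. ]))]
```

{"method": "carry_out", "body": {
  "deltas": [
    {"rotation":[0,0,0],"delta_pos":[1.2,-2.3,15],"jaw":-1},
    {"rotation":[0,0,0],"delta_pos":[0,0,20],"jaw":-1},
    {"rotation":[0,0,0],"delta_pos":[0,0,20],"jaw":-1},
    {"rotation":[0,0,0],"delta_pos":[0,0,20],"jaw":-1},
    {"rotation":[0,0,0],"delta_pos":[0,0,12],"jaw":-1},
    {"rotation":[0,0,0],"delta_pos":[0,0,6],"jaw":-1},
    {"rotation":[0,0,0],"delta_pos":[0,0,3],"jaw":-1},
    {"rotation":[0,0,0],"delta_pos":[0,0,1],"jaw":-1},
    {"rotation":[0,0,0],"delta_pos":[0,0,0],"jaw":-1},
    {"rotation":[0,0,0],"delta_pos":[0,0,0],"jaw":-1}
  ]
}}

```text
time: 22.73
tool_pos: [457.0, 328.3, 34.2]
tool_rot: [0.997, -0.072, 0.0, -0.0]
force: [-0.2, -0.3, -0.1]
finger_gap: 0.476
finger_force: 29.8
```

{"method": "carry_out", "body": {
  "deltas": [
    {"rotation":[0,0,0],"delta_pos":[-0.5,0,1.5],"jaw":-1},
    {"rotation":[0,0,0],"delta_pos":[0,0,1],"jaw":-1},
    {"rotation":[0,0,0],"delta_pos":[0,0,0],"jaw":-1},
    {"rotation":[0,0,0],"delta_pos":[0,0,0],"jaw":-1}
  ]
}}

```text
time: 23.07
tool_pos: [456.1, 328.1, 31.0]
tool_rot: [0.997, -0.072, 0.0, -0.0]
force: [0.5, 0.4, -0.8]
finger_gap: 0.479
finger_force: 29.8
```

{"method": "carry_out", "body": {
  "deltas": [
    {"rotation":[0,0,0],"delta_pos":[0,0,0.8],"jaw":-1},
    {"rotation":[0,0,0],"delta_pos":[0,0,0],"jaw":-1},
    {"rotation":[0,0,0],"delta_pos":[0,0,0],"jaw":-1}
  ]
}}

```text
time: 23.32
tool_pos: [456.1, 328.1, 30.8]
tool_rot: [0.997, -0.072, 0.0, 0.0]
force: [-4.4, -3.5, 14.0]
finger_gap: 0.479
finger_force: 29.9
```

Contact with the board. Release, lift and check.

{"method": "carry_out", "body": {
  "deltas": [
    {"rotation":[0,0,0],"delta_pos":[0,0,-0.7],"jaw":-1},
    {"rotation":[0,0,0],"delta_pos":[0,0,0],"jaw":-0.1},
    {"rotation":[0,0,0],"delta_pos":[0,0,0],"jaw":0.3},
    {"rotation":[0,0,0],"delta_pos":[0,0,0],"jaw":0.5},
    {"rotation":[0,0,0],"delta_pos":[0,0,0],"jaw":0.5},
    {"rotation":[0,0,0],"delta_pos":[0,0,-10],"jaw":0.5},
    {"rotation":[0,0,0],"delta_pos":[0,0,-30],"jaw":0.5},
    {"rotation":[0,0,0],"delta_pos":[0,0,-40],"jaw":0.5},
    {"rotation":[0,0,0],"delta_pos":[0,35,-40],"jaw":0.5},
    {"rotation":[0,0,0],"delta_pos":[0,35,-20],"jaw":0.5},
    {"rotation":[0,0,0],"delta_pos":[0,35,0],"jaw":0.5},
    {"rotation":[0,0,0],"delta_pos":[0,35,0],"jaw":0.5}
  ]
}}

```text
time: 24.32
tool_pos: [437.2, 196.0, 163.9]
tool_rot: [0.997, -0.071, 0.001, -0.0]
force: [0.4, 0.9, -0.1]
finger_gap: 0.755
finger_force: 0.0
```

{"method": "carry_out", "body": {
  "deltas": [
    {"rotation":[0,0,0],"delta_pos":[0,35,0],"jaw":0.5},
    {"rotation":[0,0,0],"delta_pos":[0,35,0],"jaw":0.5},
    {"rotation":[0,0,0],"delta_pos":[0,35,0],"jaw":0.5},
    {"rotation":[0,0,0],"delta_pos":[0,35,0],"jaw":0.5},
    {"rotation":[0,0,0],"delta_pos":[0,35,0],"jaw":0.5},
    {"rotation":[0,0,0],"delta_pos":[0,35,0],"jaw":0.5},
    {"rotation":[0,0,0],"delta_pos":[0,35,0],"jaw":0.5},
    {"rotation":[0,0,0],"delta_pos":[0,0,0],"jaw":0.5},
    {"rotation":[0,0,0],"delta_pos":[0,0,0],"jaw":0.5}
  ]
}}

```text
time: 25.07
tool_pos: [402.1, -46.8, 162.7]
tool_rot: [0.997, -0.073, 0.0, 0.0]
force: [-0.4, 0.7, -0.1]
finger_gap: 0.751
finger_force: 0.0
```

```bash
python3 - <<'E'
from h import *
np.set_printoptions(suppress=True)
to(456,0,160,-8.2)
for nm in("scene","top"):
    p=ctrl.camera(nm)
    for n,lo,hi in [("rail",38,56),("layout_board",5,13),("post",45,62)]:
        o=ctrl.outline_of(p,n)
        if o: print(nm,n,round(o[0]["confidence"],2),rect(cloud(p,o[0]["region"]),lo,hi)[2:])
    c=p["pixels"][230:400,180:370] if nm=="scene" else p["pixels"][170:295,150:290]
    cv2.imwrite(f"pics/end_{nm}.png",cv2.resize(c,None,fx=3.5,fy=3.5,interpolation=cv2.INTER_CUBIC))
E
```

```text
t 25.0667 pos [402.1 -46.8 162.7] yaw -8.38 tilt [ 0.001 -0.    -1.   ] F [-0.4  0.7 -0.1] gap 0.7506115396679566 0.0
rot z -0.003 shift [ 46.7 -54.    2.7]
scene rail 0.61 ([[401.29998779296875, 315.70001220703125], [541.4000244140625, 292.5], [548.9000244140625, 337.5], [408.79998779296875, 360.70001220703125]], array([475.1, 326.6]), array([ 45.6, 142. ]), 80.6)
scene layout_board 0.96 ([[320.29998779296875, 138.10000610351562], [570.4000244140625, 102.9000015258789], [609.5999755859375, 380.70001220703125], [359.3999938964844, 416.0]], array([464.9, 259.4]), array([280.6, 252.6]), 82.0)
scene post 0.96 ([[386.79998779296875, 196.89999389648438], [516.9000244140625, 176.89999389648438], [526.4000244140625, 238.60000610351562], [396.29998779296875, 258.6000061035156]], array([456.6, 217.7]), array([ 62.4, 131.6]), 81.2)
top rail 0.56 ([[402.3999938964844, 307.3999938964844], [541.0999755859375, 286.3999938964844], [548.2000122070312, 333.29998779296875], [409.5, 354.29998779296875]], array([475.3, 320.3]), array([ 47.5, 140.3]), 81.4)
top layout_board 0.68 ([[321.79998779296875, 131.5], [568.7999877929688, 96.69999694824219], [607.7000122070312, 373.79998779296875], [360.79998779296875, 408.5]], array([464.8, 252.6]), array([279.8, 249.4]), 82.0)
top post 0.58 ([[387.8999938964844, 191.39999389648438], [515.5999755859375, 170.3000030517578], [525.5999755859375, 230.89999389648438], [397.8999938964844, 252.0]], array([456.8, 211.2]), array([ 61.5, 129.5]), 80.6)
```

View pics/end_scene.png

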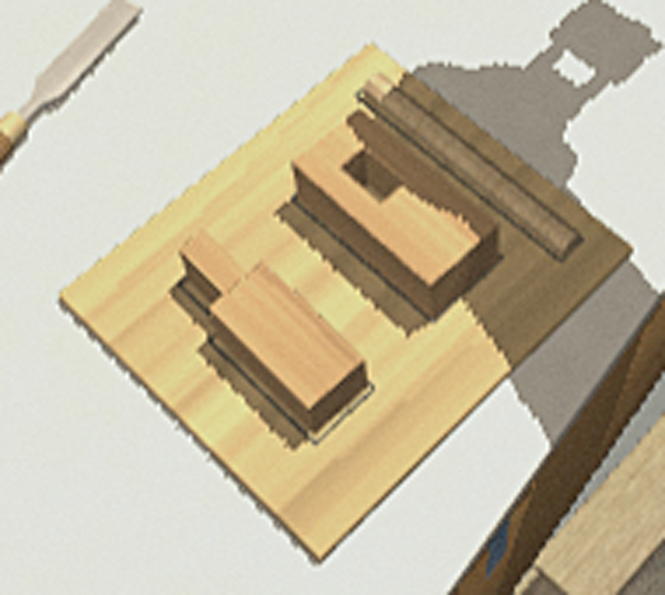

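View pics/end_top.png

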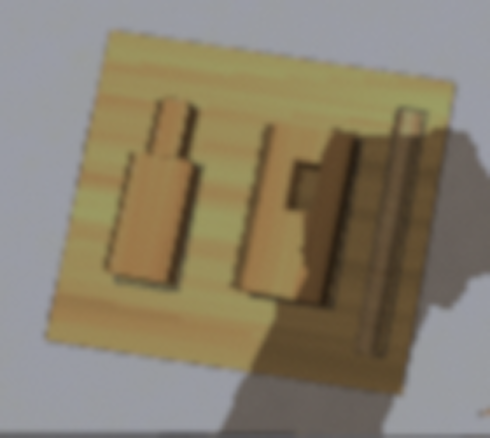

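Both pictures show the rail lying in its outline: only a thin strip of line, a few mm, shows behind its back end at (345,415) in the scene crop. The fits agree to about 2–3 mm and the post is unmoved. Handing in.

```bash
python3 -c "
from station import ctrl
print(ctrl.job_done())"
```

```text
the job is handed in; nothing more can be done
None
```

I gauged the tenon with both jaws bearing on it (about 18–20 N at the knob, held about 0.7 s), slid the jaw back to a gap of roughly 64 mm, laid the rail in its outline to within about 5 mm with the post unmoved and the dowel looking undisturbed, and handed the job in; no verdict came back.

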